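Set up the lantern gluing easel and load a panel

ROBOT

A 6-joint arm with a two-finger parallel gripper is mounted at the origin on the work surface. World frame = base frame: x ahead of the robot, y to its left, z up, the work surface at z = 0. Lengths are in mm, angles in rad, forces in N, time in s.
With the tool pointing down it reaches from about 300 to 825 mm from the base axis. Payload 5.4 kg.
Tool frame: the origin (TCP) lies on the front face of the gripper's body, between the roots of the fingers; the fingertips stand 88 mm ahead of it and the grasp point (between the pads) lies 69 mm ahead of it; z points along the fingers, y is the line along which they close (so a half turn about z gives the same grasp; the last joint's range is limited). The gripper opens to 92 mm and grips with 3 to 60 N. Pads are 20 mm wide; open, the fingers measure 128 mm over their backs; the gripper's body (75 mm by 189 mm) begins 69 mm behind the grasp point.
Start: joints at [1.081, 0.158, 1.597, -0, 1.386, -0.21], TCP at [158.805, 552.619, 302.701] pointing down, gripper open.
Joint ranges: [-2.91, 2.91], [-0.94, 2.29], [0.18, 2.7], [-1.29, 4.43], [0.17, 2.64], [-3, 3]. Speed limits (rad/s): [2.57, 2.57, 3.14, 3.14, 3.14, 3.14].

INTERFACE

Orientations are given as a unit quaternion [w, x, y, z].
In Python, from station import monitor, cams, job gives the robot as it stands.
- The arm moves only by the tool arm_command, never from a script. Its argument "series" is text: rows parted by semicolons, each of 4 numbers parted by spaces: the shift along the world's x, y, z in units of 50 mm (1.0 is 50 mm), then the turn about the world's z in units of 6 degrees (1.0 is 6 degrees). In form: x y z twist; .... A call has 1 to 20 rows; each row shifts and turns the commanded pose from where the row before left it; what a row does not reach is not made up. A row lasts 1/10 s, in which the tool goes at most 50 mm and 8.59 degrees, less where a joint would pass 70% of its speed; a pose out of reach is approached as far as the arm can. A call is refused whole if a number of a shift passes 1 or a number of a turn 1, either way. A call with a gripper value outside its range is refused whole. "hand" is the finger opening in mm, from 0 to 91.9, set as the call begins (left out, the last holds). The fingers move at their own pace and stop on an object; the grip force is fixed at half the most. Time passes only in rows, so rows that do not move let the fingers close. It gives the time, the measured TCP pose, the force, the opening and the grip force at its end, in the units of the state.
- monitor.get_state(): the state, without advancing time (a new reading comes with each control period).
- cams.camera(name): name is "scene" or "top" or "wrist"; returns a dict with "img" (420x560x3 uint8, red, green, blue), "mtx" (3x3 intrinsics, pixels), "k1" (the pictures are not rectified: a ray, as slopes to the right and down, at radius r is drawn at 1 + k1 r^2 times it, then the intrinsics apply), "world_to_cam" (4x4, takes a point from world to camera coordinates); the wrist camera has in their place "hand_eye" (4x4, takes a point from camera to tool coordinates, whose origin is the TCP and whose axes are the flange's). Camera axes: x right, y up, looking along -z (the intrinsics and any distortion apply to the point x, -y, -z); pixel columns grow to the right and rows downward; lengths in mm; the calibration is good to about 2 mm. A picture is of the moment at which its call begins: read the wrist's pose just before it. There is no depth.
- job.job_done(): hands the job in; it is judged then, once.
Trained networks look in a picture, given as the dict that the camera call returned (one of the last four; its "shot" number tells which), for a name from the list of things; names that differ only in an ending like _2 or _b are one class to them, and where a whole thing is asked for, a point or a joint stands for the part that bears it (a point fixed in the world has none). Each returns a list of dicts, best first, with "confidence" (0 to 1); they miss things now and then, are a little off and sometimes report something else, mostly with a low value. They report only what shows in the picture. A call takes as long as a camera call. They do not tell look-alikes from the thing itself.
- cams.find_in(picture, name): "rect" ([left, top, width, height] in pixels, round what is visible of it).
- cams.masks_of(picture, name): "region" (420x560 bool, what is visible of it) and "rect" ([left, top, width, height] in pixels, round what is visible of it).
- cams.landmark_of(picture, name): "uv" ([column, row] in pixels: a listed point, or the origin of a listed thing).
The state is a dict: "t": time; "joints": joint angles; "dq": joint speeds; "tau": joint torques, N m; "tcp_pos": TCP position; "orientation": TCP orientation; "wrist_force": force on the tool from outside, world axes, zero at the start; "torque": the same for the moment, N m; "finger_gap": opening from 0.0 (shut) to 1.0 (fully open); "finger_force": force on a finger pad.
Only numpy, scipy, OpenCV 4.12 (cv2) and the standard library are available. Lean on these libraries where they do the work, as an engineer would, in place of code of your own. Each camera call takes 0.05 s, during which the arm holds its last target. There are 200 camera calls.

TASK

Get the gluing easel ready for the next lantern panel: swivel it so that its red line points at the yellow mark on the base, and tilt its back rest so that it leans back 20 degrees from upright (the red bead). Stand the red lantern panel, wide end down, all the way down in the easel's slot, roughly centred and leaning on the back rest, and leave the other panel and everything else on the bench where they are.

Things in the scene. Friction and masses are not known exactly. Their poses are not given: they have to be found in the camera images.
- base: Fixed dark wooden disc of the easel, 300 mm across and 12 mm thick, on the bench; it does not move. Origin: centre of its underside; its z is the swivel axis; its +x points from the centre to the yellow mark at its rim.
- mark (a point): The yellow mark, a small block on the base disc's rim, 140 mm from the swivel axis along the base's +x.
- turn (a joint): Swivel angle of the easel's pale aluminium turntable (256 mm across, top at 26 mm) about the base's z, in rad, positive anticlockwise from above. 0: the red line on the turntable (the easel's front, its +x) points at the yellow mark. Range -1.3 to 0.6, starts at -0.95 to -0.45. Stays put: friction 0.5 N m, about 4.5 N at the post; pulling on the tilt handle can drag it round a little.
- post (a point): Black upright swivel post, 14 mm diameter, rising from the turntable's top to 72 mm above the bench, 113 mm from the swivel axis on the easel's right-hand side (its -y). This point: on the post's axis 48 mm above the bench; its axes are the turntable's. Push or pinch it from above to swivel the easel.
- hinge (a point): Point where the tilt hinge line (along the easel's y) crosses the swivel axis, 65 mm above the bench. Its axes are the turntable's: x to the easel's front, z up.
- head (a joint): Tilt of the easel's back rest about the hinge line, in rad: 0 upright, growing as it leans back (its top goes towards the easel's -x). Wanted: 0.349 (20 degrees), where the orange pin beside the back rest stands just outside the big red bead on the wire quadrant (white beads every 10 degrees). Range 0 to 1.2, starts at 0.75 to 1.05. Stays put: friction 0.5 N m, about 6 N at the handle.
- handle (a point): Tilt handle: steel rod, 12 mm diameter, parallel to the hinge line, standing out to the easel's left (+y) from the back rest. This point: on the rod's axis, mid free part, 110 mm to +y of the slot's middle, 78 mm up the back rest from the hinge line and 12 mm behind the slot's mid-plane. The rod is free 18 mm either way and ends in an 18 mm knob. Its axes are those of the tilting head.
- slot (a point): Middle of the panel slot's floor, on the hinge line. Axes of the tilting head: z up along the back rest (vertical at tilt 0), x to the front, square to the back rest, y along the slot. The slot is 14 mm wide (x from -7 to +7 mm), 130 mm long in y and open at the ends. The back rest (10 mm thick) stands 84 mm above the slot floor; the front lip is 26 mm high plus an outward flare to 36 mm.
- red_panel: Red lantern panel with a yellow star and a dark wooden frame: a stiff trapezium 8 mm thick, 140 mm tall, 110 mm wide at the bottom and 82 mm at the top, 90 g, the same on both faces. It stands upright in one of the rack's two slots. Origin: middle of its bottom edge; z up to the narrow top edge, x square to its face, y along its width.
- blue_panel: Blue lantern panel with a white star, same size as the red one, standing in the rack's other slot, 90 mm away. Leave it alone. Origin and axes as for the red panel.
- rack: Fixed plywood rack 200 x 130 mm with two slots 12 mm wide that hold the panels upright; slot floors 8 mm and slot tops 36 mm above the bench. Origin: centre of its underside; slots run along its y at x = -45 and +45 mm. Either panel may be in either slot.
- glue_gun: Red cordless glue gun upright in its dock, 150 mm long and 140 mm high, loose. Leave it alone. Origin: centre of the dock's underside; nozzle to +x.
- scissors: Scissors with black handles lying on the bench, about 190 mm long, loose. Leave them alone. Origin: pivot; blades to +x.
- ribbon_reel: Reel of yellow ribbon with cardboard flanges, lying flat, 80 mm diameter, 35 mm high, loose. Leave it alone. Origin: centre of its underside.
Things that resemble listed ones, but are neither listed nor needed, are in the scene too. Leave any orange or purple look-alike of the red_panel alone.

How it is judged:
By the outcome, as a careful person would: the job done as asked, in the order asked, and still so for the second after the job is handed in, with the robot touching nothing.
It also fails if it takes over 67 s, if anything falls off the work surface, if the arm or the gripper's body presses on something with over 40 N, if the wrist force passes 120 N, or if a joint passes its speed limit or range.

## Working session

There is one attempt and no reset: what is moved stays moved. The work goes in short steps, Python scripts to look and compute and a tool call to move; the robot and the scene stay as the last step left them, time stands still between calls to the robot, and variables do not carry over. Pictures are saved under pics/ and viewed, at most 10 in all, crops included, and the job is handed in when it is done.

Besides the shell and the picture viewer there is one more tool, called as name(argument=value, ...), one argument or row to a line, values as JSON. arm_command: Moves the arm, as the interface text tells. Its arguments: {"type":"object","properties":{"series":{"type":"string"},"hand":{"type":"number"}},"required":["series"]}

```bash
ls; mkdir -p pics
cat > h.py <<'E'
import numpy as np, cv2
from scipy.spatial.transform import Rotation as R
from station import monitor, cams, job
def shot(n):
    s=monitor.get_state(); p=cams.camera(n)
    if n=='wrist':
        q=s['orientation']; T=np.eye(4); T[:3,:3]=R.from_quat([q[1],q[2],q[3],q[0]]).as_matrix(); T[:3,3]=s['tcp_pos']
        p['c2w']=T@np.array(p['hand_eye'])
    else: p['c2w']=np.linalg.inv(np.array(p['world_to_cam']))
    return p
def ray(p,uv):
    K=np.array(p['mtx']); d=np.array([(uv[0]-K[0,2])/K[0,0],(uv[1]-K[1,2])/K[1,1]])
    u=d.copy()
    for _ in range(20): u=d/(1+p['k1']*(u@u))
    v=p['c2w'][:3,:3]@np.array([u[0],-u[1],-1]); return p['c2w'][:3,3],v/np.linalg.norm(v)
def atz(p,uv,z):
    o,v=ray(p,uv); return o+v*(z-o[2])/v[2]
def proj(p,X):
    c=np.linalg.inv(p['c2w'])@np.append(X,1); u=np.array([c[0],-c[1]])/-c[2]; u=u*(1+p['k1']*(u@u)); K=np.array(p['mtx'])
    return np.array([K[0,0]*u[0]+K[0,2],K[1,1]*u[1]+K[1,2]])
def tri(obs):
    A=0;b=0
    for p,uv in obs:
        o,v=ray(p,uv); M=np.eye(3)-np.outer(v,v); A=A+M; b=b+M@o
    return np.linalg.solve(A,b)
def save(p,f,crop=None,s=1):
    im=p['img'][:,:,::-1]
    if crop: x,y,w,h=crop; im=im[y:y+h,x:x+w]
    cv2.imwrite('pics/'+f,cv2.resize(im,None,fx=s,fy=s,interpolation=cv2.INTER_CUBIC))
E
python3 - <<'E'
from h import *
a=shot('top');b=shot('scene')
im=np.hstack([a['img'],b['img']])[:,:,::-1]
save(a,'top.png',s=1.4);save(b,'scene.png',s=1.4)
for n in ['base','mark','post','hinge','handle','slot','red_panel','blue_panel','rack','glue_gun','scissors','ribbon_reel']:
    la=cams.landmark_of(a,n)[:3];lb=cams.landmark_of(b,n)[:3]
    print(n,[(np.round(l['uv']),round(l['confidence'],2)) for l in la],[(np.round(l['uv']),round(l['confidence'],2)) for l in lb], np.round(tri([(a,la[0]['uv']),(b,lb[0]['uv'])])) if la and lb else '')
print(a['c2w'][:3,3],b['c2w'][:3,3])
E
```

```text
pics
base [(array([232., 201.]), 0.72)] [(array([314., 228.]), 0.65)] [534. 112.   6.]
mark [(array([237., 155.]), 0.69)] [(array([357., 250.]), 0.62)] [676.  96.  19.]
post [(array([249., 230.]), 0.94)] [(array([272., 212.]), 0.67)] [442.  57.  47.]
hinge [(array([228., 196.]), 0.72)] [(array([315., 212.]), 0.9)] [540. 116.  58.]
handle [(array([186., 177.]), 0.79)] [(array([360., 181.]), 0.65)] [591. 236. 107.]
slot [(array([230., 200.]), 0.8), (array([232., 201.]), 0.49)] [(array([313., 211.]), 0.74), (array([317., 211.]), 0.72), (array([351., 176.]), 0.6)] [531. 113.  60.]
red_panel [(array([375., 290.]), 0.65), (array([328., 243.]), 0.61), (array([383., 230.]), 0.52)] [(array([201., 271.]), 0.9), (array([152., 323.]), 0.69), (array([116., 279.]), 0.57)] [ 336. -240.   17.]
blue_panel [(array([391., 202.]), 0.62), (array([229., 197.]), 0.15)] [(array([152., 326.]), 0.68), (array([171., 350.]), 0.56)] [ 508. -367.   77.]
rack [(array([385., 220.]), 0.74)] [(array([158., 339.]), 0.69)] [ 473. -357.   -6.]
glue_gun [(array([339., 142.]), 0.72), (array([228., 194.]), 0.67), (array([232., 201.]), 0.47)] [(array([286., 358.]), 0.55)] [ 716. -227.  -10.]
scissors [(array([147., 217.]), 0.67)] [(array([352., 178.]), 0.87), (array([291., 358.]), 0.37)] [489. 375.  -9.]
ribbon_reel [(array([157., 164.]), 0.63)] [(array([400., 201.]), 0.74)] [656. 346.   0.]
[ 320.86237513   -5.195348   1489.01098901] [1100.01368448 -702.71637545  879.75912676]
```

View pics/top.png

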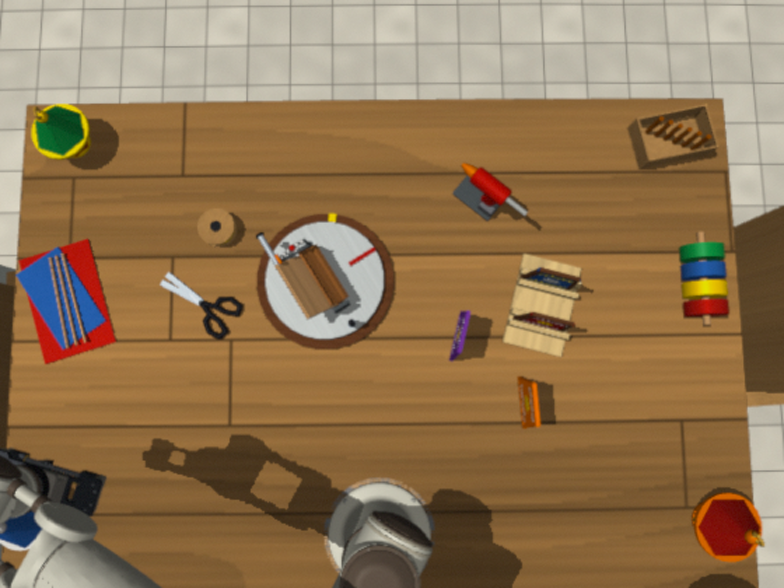

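View pics/scene.png

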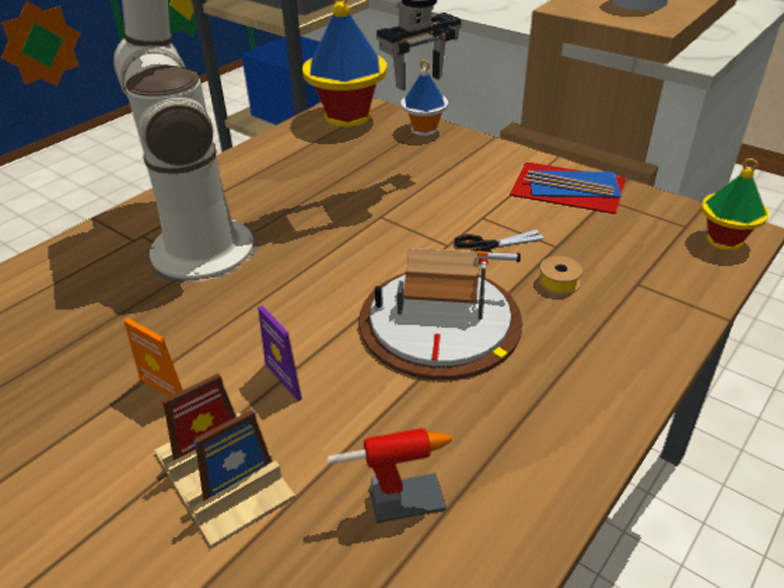

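The top view shows the easel at about (232,201) px unscaled, with its red line towards the lower right and the yellow mark at (237,155). The red panel is in the rack's nearer slot (about (388,230)) and the blue one in the farther slot. The orange and purple look-alikes stand free. Next I move the camera over the easel.

arm_command(
  series="0.5 -0.8 0 0; 0.5 -0.8 0 0; 0.5 -0.8 0 0; 0.5 -0.8 0 0; 0.5 -0.8 0 0; 0.5 -0.8 0 0; 0.5 -0.8 0 0; 0.5 -0.8 0 0; 0.5 -0.8 0 0; 0.5 -0.8 0 0; 0.5 -0.8 0 0; 0 0 0 0; 0 0 0 0",
)

```text
t: 2.6
tcp_pos: [433.9, 112.1, 302.7]
orientation: [-0.0, 0.141, 0.99, 0.0]
wrist_force: [0.1, -0.0, 0.3]
finger_gap: 0.999
finger_force: 0.0
```

Run:
```python
from h import *
s=monitor.get_state(); q=s['orientation']; Rm=R.from_quat([q[1],q[2],q[3],q[0]]).as_matrix()
print(s['t'],np.round(s['tcp_pos']),'toolY yaw',np.degrees(np.arctan2(Rm[1,1],Rm[0,1])),Rm.round(2).tolist(),np.round(s['joints'],2))
a=shot('wrist'); print(np.array(a['hand_eye']).round(2).tolist(),a['mtx'])
save(a,'w1.png',s=1.4)
for n,z in [('base',0),('mark',19),('post',48),('hinge',65),('handle',107),('slot',65)]:
    l=cams.landmark_of(a,n)[:2]; print(n,[(np.round(i['uv']),round(i['confidence'],2),atz(a,i['uv'],z).round(1)) for i in l])
```

```text
2.6 [434. 112. 303.] toolY yaw 73.8317892862835 [[-0.96, 0.28, -0.0], [0.28, 0.96, 0.0], [0.0, 0.0, -1.0]] [-0.02 -0.18  1.93  0.    1.39 -1.31]
[[0.0, 0.96, 0.27, 74.6], [1.0, -0.0, 0.0, -0.53], [0.0, 0.27, -0.96, -82.28], [0.0, 0.0, 0.0, 1.0]] [[348.62530842   0.         276.29641408]
 [  0.         348.62530842 209.1384215 ]
 [  0.           0.           1.        ]]
base [(array([300., 264.]), 0.66, array([537.4, 110.9,   0. ]))]
mark [(array([316., 372.]), 0.79, array([676.7,  92.5,  19. ]))]
post [(array([222., 214.]), 0.87, array([441.8,  52. ,  48. ]))]
hinge [(array([306., 295.]), 0.72, array([543. , 111.2,  65. ]))]
handle []
slot [(array([303., 291.]), 0.65, array([537.9, 109.5,  65. ]))]
```

View pics/w1.png

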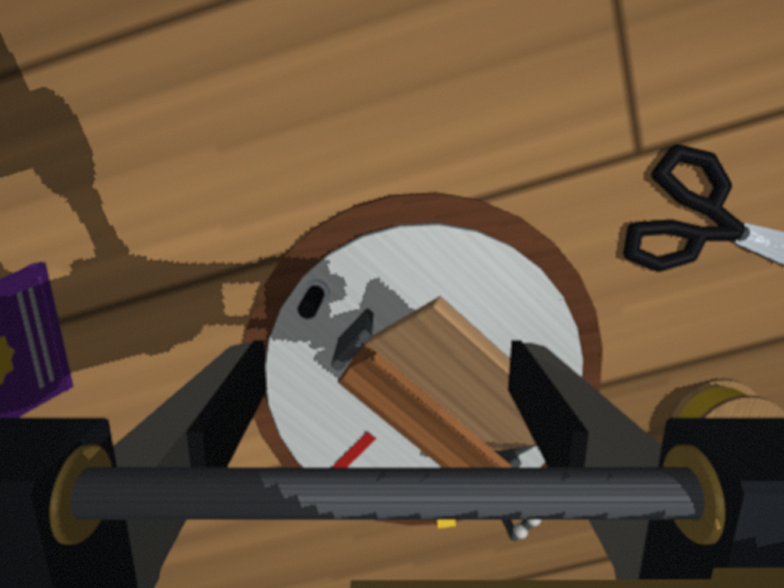

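The wrist view shows the post at (222,214) px unscaled, the red line at (250,320) and the mark at (316,372). From these, the swivel centre is about (536,111), the mark direction -7.3°, and the turn about -51°. I'll pinch the post, closing tangentially.

arm_command(
  series="0.02 -0.06 -0.05 -1; 0.02 -0.06 -0.05 -1; 0.01 -0.06 -0.05 -1; 0.01 -0.06 -0.05 -1; 0.01 -0.06 -0.05 -1; 0.01 -0.06 -0.05 -1; 0.01 -0.06 -0.05 -1; 0.01 -0.06 -0.05 -1; 0.01 -0.06 -0.05 -1; 0.01 -0.06 -0.05 -1; 0.01 -0.06 -0.05 -1; 0.01 -0.06 -0.05 -1; 0.01 -0.06 -0.05 -1; 0.01 -0.06 -0.05 -1; 0 -0.06 -0.05 -1; 0 -0.06 -0.05 -1; 0 -0.06 -0.05 -1; 0 -0.06 -0.05 -1; 0 -0.06 -0.05 -1; 0 -0.04 -0.05 -1",
)

```text
t: 4.95
tcp_pos: [441.7, 54.0, 252.6]
orientation: [0.0, 0.928, 0.373, 0.0]
wrist_force: [0.0, 0.2, 0.3]
finger_gap: 1.003
finger_force: 0.0
```

arm_command(
  series="0 0 -0.2 -1; 0 0 -0.3 -1; 0 0 -0.4 0; 0 0 -0.4 0; 0 0 -0.4 0; 0 0 -0.3 0; 0 0 -0.2 0; 0 0 -0.15 0; 0 0 -0.1 0; 0 0 0 0",
)

```text
t: 5.95
tcp_pos: [441.7, 53.7, 130.0]
orientation: [-0.0, 0.961, 0.276, -0.0]
wrist_force: [-0.1, 0.1, 0.2]
finger_gap: 1.001
finger_force: 0.0
```

Run:
```python
from h import *
s=monitor.get_state(); q=s['orientation']; Rm=R.from_quat([q[1],q[2],q[3],q[0]]).as_matrix()
print(s['t'],np.round(s['tcp_pos']),'yaw',np.degrees(np.arctan2(Rm[1,1],Rm[0,1])))
a=shot('wrist'); save(a,'w2.png')
for n,z in [('post',48),('base',0),('mark',19)]:
    l=cams.landmark_of(a,n)[:2]; print(n,[(np.round(i['uv']),round(i['confidence'],2),atz(a,i['uv'],z).round(1)) for i in l])
```

```text
5.95 [442.  54. 130.] yaw -58.0161208442304
post [(array([276., 267.]), 0.86, array([441.5,  52.5,  48. ]))]
base [(array([276.,  42.]), 0.59, array([538.4, 113.2,   0. ])), (array([279.,  10.]), 0.41, array([552.6, 119.9,   0. ]))]
mark []
```

arm_command(
  series="0 0 0 0; 0 0 0 0; 0 0 0 0; 0 0 0 0; 0 0 0 0; 0 0 0 0; 0 0 0 0; 0 0 0 0",
  hand=0,
)

```text
t: 6.95
tcp_pos: [441.8, 53.6, 130.2]
orientation: [-0.0, 0.961, 0.275, -0.0]
wrist_force: [-0.4, -1.4, 0.5]
finger_gap: 0.328
finger_force: 0.0
```

Run:
```python
from h import *
s=monitor.get_state();print(s['tcp_pos'],s['finger_gap']*92)
C=np.array([536.5,111.5]);P=C+112*np.array([np.cos(np.radians(-148.2)),np.sin(np.radians(-148.2))])
a=np.radians(-148.2+np.arange(18)*3)
p=C+112*np.c_[np.cos(a),np.sin(a)]
print('; '.join('%.3f %.3f 0 0.5'%tuple(d/50) for d in np.diff(p,axis=0)))
```

```text
[441.79981509  53.61420313 130.17994154] 30.218932862848153
0.064 -0.098 0 0.5; 0.069 -0.095 0 0.5; 0.074 -0.091 0 0.5; 0.079 -0.087 0 0.5; 0.083 -0.082 0 0.5; 0.088 -0.078 0 0.5; 0.092 -0.073 0 0.5; 0.095 -0.068 0 0.5; 0.099 -0.063 0 0.5; 0.102 -0.058 0 0.5; 0.105 -0.053 0 0.5; 0.107 -0.047 0 0.5; 0.110 -0.041 0 0.5; 0.112 -0.036 0 0.5; 0.113 -0.030 0 0.5; 0.115 -0.024 0 0.5; 0.116 -0.018 0 0.5
```

Fingers still closing (30 mm); I'll wait a little and then swing.

arm_command(
  series="0 0 0 0; 0 0 0 0; 0 0 0 0; 0 0 0 0; 0 0 0 0",
)

```text
t: 7.45
tcp_pos: [441.7, 53.7, 130.2]
orientation: [-0.0, 0.961, 0.275, -0.0]
wrist_force: [-1.0, 0.8, 0.9]
finger_gap: 0.144
finger_force: 30.0
```

arm_command(
  series="0.06 -0.1 0 0.5; 0.07 -0.1 0 0.5; 0.07 -0.09 0 0.5; 0.08 -0.09 0 0.5; 0.08 -0.08 0 0.5; 0.09 -0.08 0 0.5; 0.09 -0.07 0 0.5; 0.1 -0.07 0 0.5; 0.1 -0.06 0 0.5; 0.1 -0.06 0 0.5; 0.1 -0.05 0 0.5; 0.11 -0.05 0 0.5; 0.11 -0.04 0 0.5; 0.11 -0.04 0 0.5; 0.11 -0.03 0 0.5; 0.12 -0.02 0 0.5; 0.12 -0.02 0 0.5; 0 0 0 0; 0 0 0 0",
)

```text
t: 9.35
tcp_pos: [523.0, 1.0, 130.2]
orientation: [0.0, 0.75, 0.662, 0.0]
wrist_force: [1.0, -1.1, 0.1]
finger_gap: 0.142
finger_force: 30.0
```

Run:
```python
from h import *
s=monitor.get_state();print(s['tcp_pos'],s['finger_gap']*92,s['wrist_force'],s['joints'])
for c in ['top','scene']:
    a=shot(c)
    for n,z in [('post',48),('base',0),('mark',19),('handle',104)]:
        l=cams.landmark_of(a,n)[:2]; print(n,[(np.round(i['uv']),round(i['confidence'],2),atz(a,i['uv'],z).round(1)) for i in l])
```

```text
[522.95777323   1.0377348  130.2118588 ] 13.067142434304571 [ 0.96201881 -1.0801041   0.1417    ] [-2.29287198e-01  2.33188092e-01  1.88061785e+00 -1.48743510e-04
  1.02703757e+00 -1.05351250e-01]
post [(array([268., 201.]), 0.82, array([528.1,   1.9,  48. ])), (array([231., 202.]), 0.65, array([526.6, 112.1,  48. ]))]
base [(array([385., 233.]), 0.29, array([ 433.5, -351.5,    0. ]))]
mark [(array([238., 150.]), 0.64, array([693.5,  92. ,  19. ]))]
handle [(array([185., 215.]), 0.75, array([483.4, 239. , 104. ]))]
post [(array([285., 236.]), 0.95, array([524. ,   6.6,  48. ]))]
base [(array([315., 228.]), 0.89, array([533.2, 116.7,   0. ]))]
mark [(array([356., 253.]), 0.77, array([676. ,  85.6,  19. ]))]
handle [(array([327., 164.]), 0.97, array([475.4, 250.7, 104. ]))]
```

arm_command(
  series="0 0 0 0; 0 0 0 0; 0 0 0 0; 0 0 0 0; 0 0 0 0; 0 0 0.3 0; 0 0 0.5 0; 0 0 0.6 0; 0 0 0.6 0; 0.2 0.4 0.6 0; 0.3 0.5 0.5 0; 0.3 0.5 0.3 0; 0.3 0.5 0 0; 0 0 0 0; 0 0 0 0; 0 0 0 0",
  hand=50,
)

```text
t: 11.45
tcp_pos: [577.2, 95.4, 299.6]
orientation: [-0.0, 0.749, 0.662, -0.001]
wrist_force: [-0.1, -0.1, 0.9]
finger_gap: 0.546
finger_force: 0.0
```

Run:
```python
from h import *
s=monitor.get_state();print(s['tcp_pos'],s['t'])
a=shot('wrist'); save(a,'w3.png',s=1.4)
for n,z in [('post',48),('base',0),('mark',19),('handle',104),('hinge',65),('slot',65)]:
    l=cams.landmark_of(a,n)[:2]; print(n,[(np.round(i['uv']),round(i['confidence'],2),atz(a,i['uv'],z).round(1)) for i in l])
t=shot('top')
im=t['img'][130:260,180:330]; 
for nm,p in(('w',a),('t',t)):
    I=p['img'].astype(int); m=(I[:,:,0]>150)&(I[:,:,1]<60)&(I[:,:,2]<60)
    v,u=np.nonzero(m); P=np.array([atz(p,(x,y),26.5) for x,y in zip(u,v)])
    k=np.hypot(P[:,0]-536.5,P[:,1]-111.5)<128; 
    n,l,st,ce=cv2.connectedComponentsWithStats(m.astype(np.uint8))
    for i in range(1,n):
        if st[i,4]>8:
            c=atz(p,ce[i],26.5)
            v2,u2=np.nonzero(l==i); Q=np.array([atz(p,(x,y),26.5)[:2] for x,y in zip(u2,v2)])
            w,V=np.linalg.eigh(np.cov(Q.T)); d=V[:,1]*np.sign(V[0,1])
            print(nm,st[i],c.round(),'axis deg',np.degrees(np.arctan2(d[1],d[0])).round(1),Q.min(0).round(),Q.max(0).round())
```

```text
[577.23898757  95.44064211 299.58059567] 11.45
post [(array([236., 288.]), 0.82, array([521.9,  -3.6,  48. ]))]
base [(array([241., 173.]), 0.57, array([540.1, 109.6,   0. ]))]
mark [(array([366., 173.]), 0.87, array([673.1,  96.9,  19. ]))]
handle [(array([123.,  46.]), 0.92, array([481.1, 229.4, 104. ])), (array([231., 181.]), 0.73, array([544.2, 120.4, 104. ]))]
hinge [(array([234., 185.]), 0.84, array([540.4, 109.6,  65. ]))]
slot [(array([230., 183.]), 0.61, array([536.6, 112.2,  65. ]))]
w [177  90  12  12 106] [498. 196.  26.] axis deg 24.7 [493. 191.] [504. 201.]
w [299 173  61   8 449] [632.  99.  26.] axis deg -7.3 [602.  92.] [664. 107.]
t [337 121  26  23 262] [ 743. -251.   26.] axis deg 48.9 [ 708. -288.] [ 778. -212.]
t [  21  171   61   89 1410] [483. 646.  26.] axis deg -7.9 [365. 563.] [632. 750.]
t [ 14 180  20  13  80] [588. 755.  26.] axis deg -62.3 [568. 719.] [605. 777.]
t [499 214  16  10 140] [ 471. -716.   26.] axis deg -86.3 [ 457. -740.] [ 484. -693.]
```

View pics/w3.png

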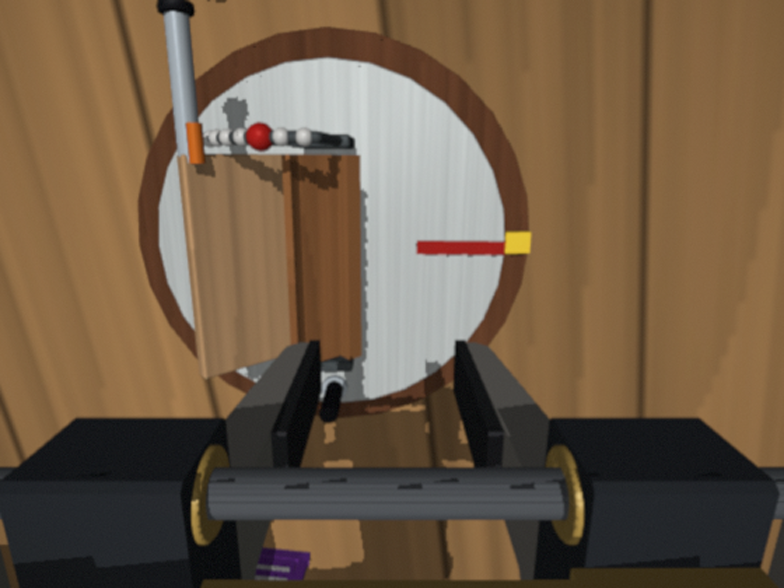

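The red line ends at (359,178) px unscaled and the mark's centre is at (370,173), so the swivel is about 1° off. I'll trim that after tilting, since tilting may drag the easel. The handle is at (481,229) with tilt about 0.91, and I'll pinch it now.

arm_command(
  series="-0.2 0.3 0 0; -0.3 0.4 0 0; -0.3 0.4 0 0; -0.3 0.4 0 0; -0.3 0.4 0 0; -0.3 0.4 0 0; -0.21 0.37 0 0; 0 0 -0.3 0; 0 0 -0.4 0; 0 0 -0.5 0; 0 0 -0.5 0; 0 0 -0.4 0; 0 0 -0.3 0; 0 0 -0.14 0; 0 0 0 0; 0 0 0 0",
)

```text
t: 13.45
tcp_pos: [482.6, 229.6, 173.6]
orientation: [0.0, 0.749, 0.662, 0.0]
wrist_force: [-0.3, 0.9, 0.0]
finger_gap: 0.545
finger_force: 0.0
```

Run:
```python
from h import *
s=monitor.get_state();print(s['tcp_pos'],s['t'])
a=shot('wrist'); b=shot('scene'); c=shot('top'); save(a,'w4.png')
print([(p['uv'],p['confidence']) for q in (a,b,c) for p in cams.landmark_of(q,'handle')[:2]])
l=cams.landmark_of(a,'handle')
if l: print(atz(a,l[0]['uv'],103.5))
```

```text
[482.56726504 229.60605889 173.63046702] 13.45
[([281.2, 280.3], 0.89), ([322.5, 164.9], 0.81), ([186.3, 214.0], 0.72)]
[485.40536155 226.00253717 103.5       ]
```

View pics/w4.png

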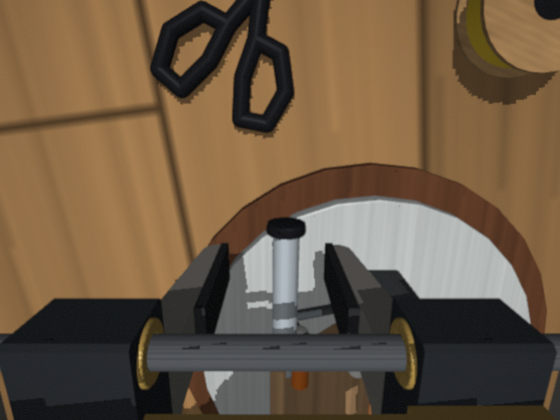

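arm_command(
  series="0 0 0 0; 0 0 0 0; 0 0 0 0; 0 0 0 0; 0 0 0 0; 0 0 0 0; 0 0 0 0; 0 0 0 0",
  hand=0,
)

```text
t: 14.6
tcp_pos: [483.7, 228.7, 173.5]
orientation: [0.002, 0.749, 0.662, 0.001]
wrist_force: [5.4, -3.9, -2.4]
finger_gap: 0.121
finger_force: 30.0
```

arm_command(
  series="0.055 -0.007 0.094 0; 0.063 -0.008 0.09 0; 0.067 -0.008 0.086 0; 0.075 -0.01 0.08 0; 0.08 -0.01 0.076 0; 0.085 -0.011 0.07 0; 0.09 -0.012 0.062 0; 0.095 -0.012 0.058 0; 0 0 0 0; 0 0 0 0; 0 0 0 0",
)

```text
t: 15.7
tcp_pos: [512.8, 225.2, 203.3]
orientation: [0.0, 0.749, 0.662, -0.001]
wrist_force: [4.7, -3.3, -23.8]
finger_gap: 0.12
finger_force: 30.0
```

Run:
```python
from h import *
s=monitor.get_state();print(s['tcp_pos'],s['t'],s['wrist_force'],s['torque'])
b=shot('scene'); save(b,'s2.png',(220,100,200,160),4)
t=shot('top')
print([p['uv'] for q in (b,t) for p in cams.landmark_of(q,'handle')[:1]])
l=[cams.landmark_of(q,'handle')[0]['uv'] for q in (b,t)]; print(tri([(b,l[0]),(t,l[1])]))
```

```text
[512.7870766  225.1968668  203.28178498] 15.7 [  4.73118327  -3.2836007  -23.75891119] [-0.65604388 -0.67488331  0.15950048]
[[331.4, 159.7], [187.6, 206.3]]
[503.724761   225.84469684 141.57062006]
```

View pics/s2.png

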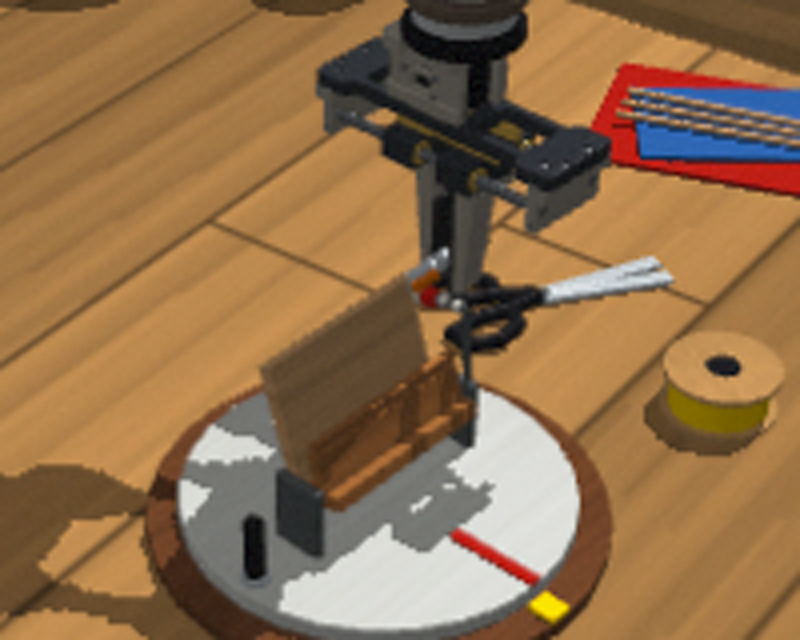

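Now the pin appears near the red bead. I'll release and check from above.

arm_command(
  series="0 0 0 0; 0 0 0 0; 0 0 0 0; 0 0 0 0; 0 0 0 0; 0 0 0.3 0; 0 0 0.5 0; 0 0 0.6 0; 0 0 0.5 0; 0.2 -0.4 0 0; 0.3 -0.5 0 0; 0.3 -0.6 0 0; 0.3 -0.6 0 0; 0.2 -0.5 0 0; 0 0 0 0; 0 0 0 0",
  hand=50,
)

```text
t: 17.6
tcp_pos: [577.9, 95.7, 299.9]
orientation: [-0.0, 0.749, 0.662, 0.0]
wrist_force: [1.1, -0.2, 0.0]
finger_gap: 0.543
finger_force: 0.0
```

```bash
cat > chk.py <<'E'
from h import *
a=shot('wrist'); save(a,'w5.png'); I=a['img'].astype(int)
s=monitor.get_state(); print(s['t'],s['tcp_pos'])
hsv=cv2.cvtColor(a['img'],cv2.COLOR_RGB2HSV)
C=np.array([537,111.3])
def blobs(m,z,nm,mn=15):
    n,l,st,ce=cv2.connectedComponentsWithStats(m.astype(np.uint8))
    for i in range(1,n):
        if st[i,4]<mn: continue
        c=atz(a,ce[i],z)
        if np.hypot(*(c[:2]-C))>170: continue
        v,u=np.nonzero(l==i); Q=np.array([atz(a,(x,y),z)[:2] for x,y in zip(u,v)])
        w,V=np.linalg.eigh(np.cov(Q.T)); d=V[:,1]*np.sign(V[0,1]+1e-9)
        d0=c[:2]-C
        print(nm,st[i].tolist(),ce[i].round(1),c.round(1),'axis',np.degrees(np.arctan2(d[1],d[0])).round(1),'dir from C',np.degrees(np.arctan2(d0[1],d0[0])).round(1),np.hypot(*d0).round(1))
H,S,V=hsv[...,0],hsv[...,1],hsv[...,2]
blobs(((H<5)|(H>175))&(S>190)&(V>130),26.5,'red')
blobs((H>22)&(H<33)&(S>190)&(V>150),20,'yellow')
blobs((H>6)&(H<14)&(S>220)&(V>150),140,'orange',5)
for n,z in [('post',48),('mark',19),('handle',134),('slot',65),('hinge',65)]:
    l=cams.landmark_of(a,n)[:1]; print(n,[(np.round(i['uv'],1),round(i['confidence'],2),atz(a,i['uv'],z).round(1)) for i in l])
E
python3 chk.py
```

```text
17.65 [577.61236183  96.40184576 299.68808312]
red [180, 91, 7, 14, 68] [182.9  97.2] [499.4 194.9  26.5] axis 78.6 dir from C 114.2 91.7
red [298, 171, 61, 8, 422] [327.8 174.4] [633.  101.9  26.5] axis -5.6 dir from C -5.6 96.5
yellow [360, 166, 17, 16, 237] [367.9 173.8] [675.7  96.3  20. ] axis -23.9 dir from C -6.2 139.5
post [(array([237.7, 286.2]), 0.87, array([525.5,  -1.7,  48. ]))]
mark [(array([367.6, 173. ]), 0.85, array([675.6,  96.9,  19. ]))]
handle [(array([149.7,  40.9]), 0.89, array([511.4, 224.5, 134. ]))]
slot [(array([230.4, 183. ]), 0.58, array([538. , 112.3,  65. ]))]
hinge [(array([229.7, 186.8]), 0.83, array([536.8, 108.9,  65. ]))]
```

View pics/w5.png

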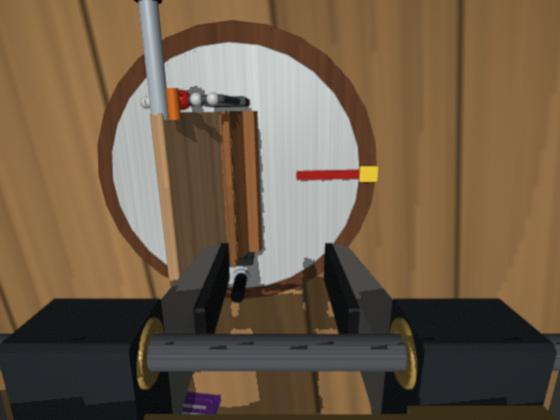

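```bash
cat > tilt.py <<'E'
from h import *
w=shot('wrist'); b=shot('scene')
def bl(p,f,roi):
    h=cv2.cvtColor(p['img'],cv2.COLOR_RGB2HSV).astype(int); m=f(h[...,0],h[...,1],h[...,2]).astype(np.uint8)
    x,y,ww,hh=roi; k=np.zeros_like(m); k[y:y+hh,x:x+ww]=m[y:y+hh,x:x+ww]
    n,l,st,ce=cv2.connectedComponentsWithStats(k); i=1+np.argmax(st[1:,4]); return ce[i],st[i]
red=lambda H,S,V:((H<5)|(H>175))&(S>190)&(V>110)
ora=lambda H,S,V:(H>=6)&(H<14)&(S>215)&(V>140)
yaw=np.radians(-6); C=np.array([537,111.3,65])
for nm,f in(('bead',red),('pin',ora)):
    u1,s1=bl(w,f,(120,70,110,70)); u2,s2=bl(b,f,(315,155,40,30))
    X=tri([(w,u1),(b,u2)]); d=X-C; e=[d[0]*np.cos(yaw)+d[1]*np.sin(yaw),-d[0]*np.sin(yaw)+d[1]*np.cos(yaw),d[2]]
    print(nm,u1.round(1),s1,u2.round(1),s2,X.round(1),'easel',np.round(e,1),'angle',np.degrees(np.arctan2(-e[0],e[2])).round(1),'r',np.hypot(e[0],e[2]).round(1), 'reproj',(proj(w,X)-u1).round(1),(proj(b,X)-u2).round(1))
save(b,'s3.png',(285,130,100,75),8)
E
python3 tilt.py
```

```text
bead [183.9  98.8] [180  92   9  16 103] [326.7 172.9] [325 172   5   3  11] [522.1 185.9 129.7] easel [-22.6  72.6  64.7] angle 19.3 r 68.5 reproj [-3.8  2.5] [1.2 0.3]Traceback (most recent call last):
  File "tilt.py", line 11, in <module>
    u1,s1=bl(w,f,(120,70,110,70)); u2,s2=bl(b,f,(315,155,40,30))
                                         ~~^^^^^^^^^^^^^^^^^^^^^
  File "tilt.py", line 6, in bl
    n,l,st,ce=cv2.connectedComponentsWithStats(k); i=1+np.argmax(st[1:,4]); return ce[i],st[i]
                                                       ~~~~~~~~~^^^^^^^^^^
    return _wrapfunc(a, 'argmax', axis=axis, out=out, **kwds)
    return bound(*args, **kwds)
ValueError: attempt to get argmax of an empty sequence
```

```bash
cat > fit.py <<'E'
from h import *
import sys
w=shot('wrist')
save(w,sys.argv[1],(90,0,200,150),4)
yaw=np.radians(-6); C=np.array([537,111.3,65])
def hd(t,x,y,z):
    e=np.array([x*np.cos(t)-z*np.sin(t),y,x*np.sin(t)+z*np.cos(t)])
    return C+R.from_euler('z',yaw).apply(e)
for td in (14,17,20,23,26):
    t=np.radians(td)
    print(td,'backtop+',proj(w,hd(t,-17,65,84)).round(1),'fronttop+',proj(w,hd(t,-7,65,84)).round(1),'rod y95',proj(w,hd(t,-12,95,78)).round(1),'y120',proj(w,hd(t,-12,120,78)).round(1),'bottom-front+',proj(w,hd(t,-7,65,36)).round(1),'bead',proj(w,C+R.from_euler('z',yaw).apply([-72*np.sin(t),73,72*np.cos(t)])).round(1))
I=cv2.cvtColor(w['img'],cv2.COLOR_RGB2GRAY).astype(int)
for r in(20,40,60): print(r,I[r,125:185].tolist())
E
python3 fit.py w6.png
```

```text
14 backtop+ [154.2 112.7] fronttop+ [167.7 112.4] rod y95 [161.2  64.7] y120 [157.1  22.3] bottom-front+ [200.4 112.1] bead [185.3  99.9]
17 backtop+ [149.2 112.8] fronttop+ [162.1 112.5] rod y95 [156.3  65.2] y120 [152.1  23.1] bottom-front+ [198.4 112.1] bead [180.3 100. ]
20 backtop+ [144.6 112.9] fronttop+ [156.9 112.6] rod y95 [151.7  65.6] y120 [147.4  23.9] bottom-front+ [196.6 112.1] bead [175.6 100.2]
23 backtop+ [140.4 112.9] fronttop+ [152.  112.7] rod y95 [147.5  66.1] y120 [143.1  24.8] bottom-front+ [194.8 112.2] bead [171.  100.3]
26 backtop+ [136.6 113. ] fronttop+ [147.4 112.8] rod y95 [143.5  66.7] y120 [139.1  25.7] bottom-front+ [193.2 112.2] bead [166.7 100.5]
20 [116, 116, 116, 116, 115, 116, 116, 116, 115, 117, 117, 119, 120, 119, 117, 116, 133, 148, 157, 161, 163, 170, 182, 192, 190, 183, 168, 153, 143, 134, 123, 112, 100, 87, 74, 83, 110, 117, 116, 116, 117, 116, 119, 118, 119, 120, 117, 119, 116, 117, 117, 116, 117, 117, 118, 117, 117, 115, 115, 113]
40 [119, 119, 118, 119, 118, 117, 117, 117, 117, 118, 117, 119, 118, 118, 118, 118, 120, 124, 140, 150, 158, 162, 165, 169, 179, 189, 189, 182, 170, 155, 145, 137, 123, 113, 101, 91, 74, 66, 66, 62, 62, 60, 59, 62, 64, 64, 65, 64, 66, 63, 64, 64, 64, 64, 62, 62, 64, 65, 64, 63]
60 [118, 119, 118, 118, 120, 120, 121, 120, 120, 118, 114, 97, 75, 67, 64, 65, 64, 63, 61, 66, 102, 141, 158, 164, 168, 169, 177, 184, 184, 179, 168, 156, 147, 137, 125, 115, 103, 90, 73, 59, 62, 67, 89, 122, 151, 177, 191, 193, 195, 195, 195, 193, 192, 193, 194, 191, 189, 192, 192, 193]
```

View pics/w6.png

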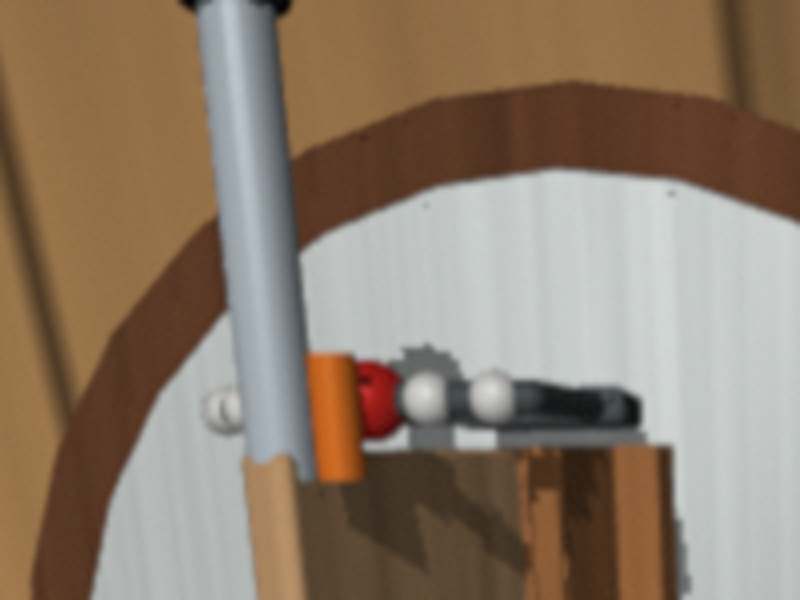

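```bash
cat >> fit.py <<'E'
from scipy.optimize import least_squares
obs={0:213.2,10:197,20:181.5,50:146.2}
def bp(a,r,y,o): 
    a=np.radians(a); return proj(w,C+np.array([o,0,0])+R.from_euler('z',yaw).apply([-r*np.sin(a),y,r*np.cos(a)]))
f=lambda q:[bp(a,q[0],q[1],q[2])[0]-u for a,u in obs.items()]+[bp(0,*q)[1]-99,bp(20,*q)[1]-100]
s=least_squares(f,[70,73,0]); print(s.x,np.round(s.fun,1))
o=s.x[2]
for lab,pt,u in (('rod22',(-12,121,78),151),('rod60',(-12,98,78),154.2),('backtop',(-17,65,84),151),('fronttop',(-7,65,84),164.2)):
    g=lambda t:proj(w,hd(t[0],*pt)+np.array([o,0,0]))[0]-u
    t=least_squares(g,[.35]).x[0]; print(lab,np.degrees(t).round(1),proj(w,hd(t,*pt)))
E
python3 fit.py w7.png | tail -5
```

```text
[70.92075946 72.73518254  2.50569653] [ 1.1 -0.6 -1.5  1.   0.1 -0.1]
rod22 19.9 [147.16984872  21.91235877]
rod60 20.4 [150.4748188   60.58573411]
backtop 18.1 [147.3303171  112.58740238]
fronttop 17.9 [160.47332369 112.33450817]
```

The pin stands just outside the red bead, at (173,103) against (182,100) px. The tilt fits at about 19–20°, and the red line points at the mark within about 0.5°. Next, the rack.

arm_command(
  series="-0.1 -0.4 0 0; -0.17 -0.72 0 0; -0.17 -0.72 0 0; -0.17 -0.72 0 0; -0.17 -0.72 0 0; -0.17 -0.72 0 0; -0.17 -0.72 0 0; -0.17 -0.72 0 0; -0.17 -0.72 0 0; -0.17 -0.72 0 0; -0.17 -0.72 0 0; -0.17 -0.72 0 0; -0.17 -0.72 0 0; -0.17 -0.72 0 -0.7; -0.1 -0.72 0 -0.7; 0 -0.3 0 0; 0 0 0 0; 0 0 0 0",
)

```text
t: 19.9
tcp_pos: [457.4, -442.8, 298.8]
orientation: [-0.0, 0.796, 0.606, 0.0]
wrist_force: [0.3, 0.9, 0.0]
finger_gap: 0.543
finger_force: 0.0
```

Run:
```python
from h import *
s=monitor.get_state();print(s['tcp_pos'],s['t'],s['orientation'])
a=shot('wrist'); save(a,'w8.png',s=1.4)
for n,z in [('red_panel',8),('blue_panel',8),('rack',0)]:
    for r in cams.landmark_of(a,n)[:3]: print(n,np.round(r['uv']),r['confidence'],atz(a,r['uv'],z).round(1))
    for r in cams.masks_of(a,n)[:3]:
        v,u=np.nonzero(r['region']); c=np.float32(np.c_[u,v]); box=cv2.boxPoints(cv2.minAreaRect(c))
        print('  mask',r['rect'],r['confidence'],a['img'][r['region']].mean(0).round(),box.round().tolist())
```

```text
[ 457.37675828 -442.77616512  298.75073177] 19.9 [-4.03414977e-04  7.95611613e-01  6.05806868e-01  1.91883332e-04]
red_panel [235. 102.] 0.79 [ 439.8 -349.6    8. ]
red_panel [ 72. 104.] 0.7 [ 278.4 -307.1    8. ]
  mask [197.5, 22.3, 42.7, 139.3] 0.76 [73. 46. 34.] [[195.0, 19.0], [232.0, 17.0], [240.0, 158.0], [203.0, 161.0]]
  mask [0.0, 75.2, 119.0, 52.2] 0.62 [95. 54. 22.] [[-0.0, 78.0], [119.0, 78.0], [119.0, 129.0], [0.0, 129.0]]
blue_panel [233. 102.] 0.69 [ 437.9 -349.5    8. ]
blue_panel [322.  92.] 0.67 [ 527.8 -363.8    8. ]
  mask [316.1, 5.2, 41.3, 146.3] 0.72 [73. 59. 49.] [[314.0, 149.0], [322.0, 4.0], [359.0, 6.0], [351.0, 151.0]]
rack [275. 100.] 0.61 [ 480.4 -358.4    0. ]
  mask [174.8, 22.4, 204.5, 149.8] 0.89 [203. 178. 130.] [[174.0, 25.0], [379.0, 25.0], [379.0, 169.0], [174.0, 169.0]]
```

View pics/w8.png

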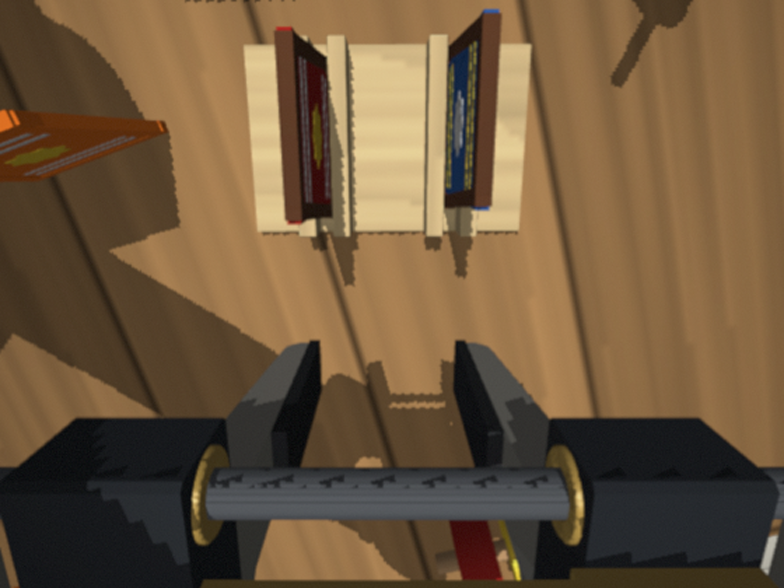

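The red panel is on the left. Its top edge runs from (204,21) to (211,157) px unscaled, and the blue panel is on the right.

```bash
cat > fr.py <<'E'
from h import *
a=shot('wrist')
A=atz(a,(203.6,21.4),148);B=atz(a,(211.4,157),148);d=A-B
# rack top board edges: plank left of red & right
M=(A+B)/2
print(A,B,np.linalg.norm(d),'dir',np.degrees(np.arctan2(d[1],d[0])),'mid',M)
L=[(248/1.4,45/1.4),(258/1.4,233/1.4),(519/1.4,231/1.4),(530/1.4,45/1.4)]
P=[atz(a,u,16) for u in L];print(np.round(P,1))
s=monitor.get_state(); print('tcp',np.array(s['tcp_pos']).round(1))
E
python3 fr.py
```

```text
[ 449.79774733 -308.05175926  148.        ] [ 428.83746043 -387.15333371  148.        ] 81.83148970285073 dir 75.15887635626508 mid [ 439.31760388 -347.60254649  148.        ]
[[ 406.4 -274.8   16. ]
 [ 370.2 -398.4   16. ]
 [ 559.8 -448.7   16. ]
 [ 591.8 -325.6   16. ]]
tcp [ 457.5 -442.8  299.2]
```

arm_command(
  series="-0.06 0.3 0 0.1; -0.06 0.32 0 0; -0.06 0.32 0 0; -0.06 0.32 0 0; -0.06 0.32 0 0; -0.06 0.32 0 0; 0 0 -0.2 0; 0 0 -0.4 0; 0 0 -0.4 0; 0 0 -0.4 0; 0 0 -0.3 0; 0 0 -0.24 0; 0 0 0 0; 0 0 0 0",
)

```text
t: 21.7
tcp_pos: [439.5, -348.6, 202.3]
orientation: [0.0, 0.792, 0.61, -0.0]
wrist_force: [-0.5, -0.1, 0.2]
finger_gap: 0.545
finger_force: 0.0
```

Run:
```python
from h import *
s=monitor.get_state();print(s['tcp_pos'],s['t'],s['orientation'],s['wrist_force'])
a=shot('wrist'); save(a,'w9.png')
```

```text
[ 439.48264265 -348.61653791  202.33512904] 21.7 [ 2.80029891e-04  7.92474250e-01  6.09905308e-01 -3.58647974e-06] [-0.48201388 -0.06992295  0.17437404]
```

View pics/w9.png

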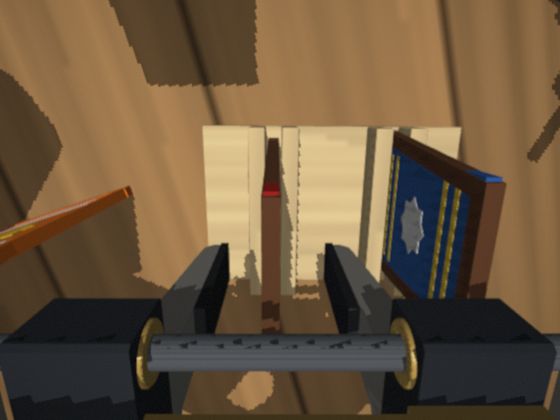

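The panel is centred between the fingers (column 270). Closing and lifting.

arm_command(
  series="-0.03 0.01 0 0; 0 0 0 0; 0 0 0 0; 0 0 0 0; 0 0 0 0; 0 0 0 0; 0 0 0 0; 0 0 0 0; 0 0 0 0; 0 0 0.1 0; 0 0 0.2 0; 0 0 0.3 0; 0 0 0.4 0; 0 0 0.5 0; 0 0 0.5 0; 0 0 0.5 0; 0 0 0.5 0; 0 0 0.4 0; 0 0 0 0",
  hand=0,
)

```text
t: 23.65
tcp_pos: [438.6, -348.7, 377.0]
orientation: [0.004, 0.792, 0.61, 0.0]
wrist_force: [0.5, -1.1, -0.1]
finger_gap: 0.086
finger_force: 30.0
```

arm_command(
  series="0.05 0.3 0 0; 0.1 0.5 0 0; 0.13 0.65 0 0; 0.14 0.7 0 0; 0.14 0.7 0 0.2; 0.14 0.7 0 0.2; 0.14 0.7 0 0.2; 0.14 0.7 0 0.2; 0.14 0.7 0 0.2; 0.14 0.7 0 0.2; 0.14 0.7 0 0.27; 0.14 0.7 0 0; 0.13 0.65 0 0; 0.09 0.5 0 0; 0.05 0.32 0 0; 0 0 0 0; 0 0 0 0; 0 0 0 0",
)

```text
t: 25.45
tcp_pos: [527.8, 112.6, 371.4]
orientation: [-0.0, 0.743, 0.669, -0.001]
wrist_force: [0.4, 0.1, -1.6]
finger_gap: 0.085
finger_force: 30.0
```

arm_command(
  series="0 0 -0.1 0; 0 0 -0.2 0; 0 0 -0.2 0; 0 0 -0.2 0; 0 0 -0.2 0; 0 0 -0.2 0; 0 0 -0.1 0; 0 0 0 0; 0 0 0 0",
)

```text
t: 26.35
tcp_pos: [528.4, 113.3, 312.3]
orientation: [0.0, 0.743, 0.669, 0.0]
wrist_force: [0.8, 0.3, 0.5]
finger_gap: 0.085
finger_force: 30.0
```

Run:
```python
from h import *
s=monitor.get_state();print(np.round(s['tcp_pos'],1),s['t'],s['orientation'],s['wrist_force'])
a=shot('wrist'); b=shot('scene')
x=cv2.resize(a['img'],None,fx=.93,fy=.93)
y=cv2.resize(b['img'][110:270,230:400],None,fx=2.5,fy=2.5,interpolation=cv2.INTER_CUBIC)
y=cv2.resize(y,(int(y.shape[1]*x.shape[0]/y.shape[0]),x.shape[0]))
im=np.hstack([x[:,140:520],y]); print(im.shape); cv2.imwrite('pics/w10.png',im[:,:,::-1])
np.savez('w10.npz',img=a['img'])
for n,z in [('slot',65),('hinge',65),('post',48),('mark',19),('red_panel',120)]:
    l=cams.landmark_of(a,n)[:1]; print(n,[(np.round(i['uv'],1),round(i['confidence'],2),atz(a,i['uv'],z).round(1)) for i in l])
```

```text
[528.4 113.3 312.3] 26.35 [1.38636477e-04 7.43195128e-01 6.69074701e-01 1.63370629e-04] [0.82117771 0.34153453 0.49358079]
(391, 795, 3)
slot [(array([284.4, 193.7]), 0.8, array([536.9, 110.8,  65. ]))]
hinge [(array([287.2, 192.3]), 0.91, array([539.8, 111.9,  65. ]))]
post []
mark [(array([411. , 184.6]), 0.89, array([676.1,  95.9,  19. ]))]
red_panel []
```

View pics/w10.png

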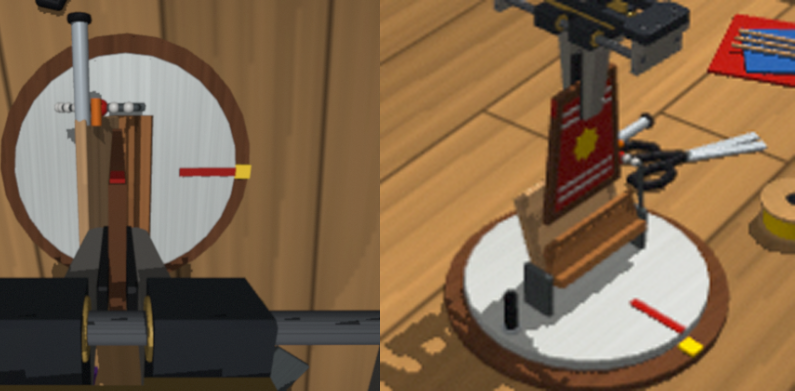

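The wrist view shows the panel hanging between the back rest and the lip, in line with the slot. I've used up my pictures, so I'll check the clearance from the pixel profile.

Run:
```python
from h import *
I=np.load('w10.npz')['img'].astype(int)
for r in (126,129,132,140): print(r,' '.join('%d:%d/%d'%(c,I[r,c,0],I[r,c,2]) for c in range(232,320,2)))
a=shot('wrist')
for cx,yaw in((537,-6),(539,-6)):
  C=np.array([cx,111.8,65])
  def hd(t,x,y,z):
    t=np.radians(t);e=np.array([x*np.cos(t)-z*np.sin(t),y,x*np.sin(t)+z*np.cos(t)]); return C+R.from_euler('z',np.radians(yaw)).apply(e)
  for t in(18,20): print(cx,t,{k:proj(a,hd(t,*v)).round(1).tolist() for k,v in dict(resttop=(-7,62,84),restlip=(-7,62,30),liptop=(7,62,26),floorfront=(7,62,0),floorback=(-7,62,0)).items()})
```

```text
126 232:133/145 234:150/163 236:157/171 238:163/177 240:156/169 242:141/155 244:119/130 246:87/95 248:111/54 250:172/28 252:190/32 254:190/36 256:168/29 258:127/20 260:72/34 262:73/45 264:77/44 266:97/54 268:97/53 270:92/52 272:90/51 274:98/54 276:91/50 278:79/37 280:100/37 282:104/40 284:122/47 286:91/36 288:70/28 290:116/44 292:82/30 294:63/26 296:47/17 298:48/18 300:59/24 302:111/42 304:138/53 306:136/54 308:137/53 310:139/55 312:122/46 314:85/63 316:171/173 318:178/181
129 232:149/99 234:152/150 236:157/165 238:165/144 240:165/107 242:134/100 244:116/126 246:89/96 248:108/42 250:169/25 252:190/34 254:190/35 256:168/29 258:129/23 260:69/33 262:63/37 264:63/36 266:62/35 268:80/46 270:82/47 272:78/44 274:90/52 276:87/49 278:109/51 280:133/52 282:131/51 284:130/51 286:83/32 288:60/25 290:68/28 292:69/26 294:64/25 296:45/18 298:48/19 300:68/27 302:115/46 304:138/54 306:136/53 308:138/55 310:139/55 312:123/48 314:92/73 316:173/173 318:177/181
132 232:159/87 234:161/90 236:163/91 238:172/96 240:172/98 242:138/79 244:108/110 246:90/99 248:105/44 250:171/28 252:190/32 254:191/34 256:169/2
[... 679 characters left out ...]
5 300:72/30 302:119/48 304:138/54 306:135/53 308:138/55 310:140/56 312:121/46 314:101/89 316:172/174 318:177/180
537 18 {'resttop': [241.3, 131.5], 'restlip': [266.8, 128.2], 'liptop': [284.0, 128.3], 'floorfront': [292.2, 127.1], 'floorback': [277.6, 126.9]}
537 20 {'resttop': [237.6, 131.4], 'restlip': [265.7, 128.2], 'liptop': [282.9, 128.3], 'floorfront': [292.1, 127.1], 'floorback': [277.7, 126.8]}
539 18 {'resttop': [244.1, 131.2], 'restlip': [269.1, 128.0], 'liptop': [286.3, 128.0], 'floorfront': [294.4, 126.8], 'floorback': [279.8, 126.6]}
539 20 {'resttop': [240.4, 131.1], 'restlip': [268.1, 128.0], 'liptop': [285.2, 128.0], 'floorfront': [294.3, 126.8], 'floorback': [279.8, 126.6]}
```

The profile puts the lip's inner edge at column 285 and the floor from 277, so the slot centre is about x=538. Lowering the panel to just inside the lip.

arm_command(
  series="0.03 -0.02 0 0; 0.02 -0.02 0 0; 0 0 -0.1 0; 0 0 -0.15 0; 0 0 -0.15 0; 0 0 -0.1 0; 0 0 -0.1 0; 0 0 -0.1 0; 0 0 0 0; 0 0 0 0; 0 0 0 0",
)

```text
t: 27.85
tcp_pos: [531.0, 111.2, 277.4]
orientation: [0.0, 0.743, 0.669, 0.0]
wrist_force: [-0.5, 0.2, -0.6]
finger_gap: 0.082
finger_force: 30.0
```

```bash
python3 chk.py
```

```text
27.9 [531.01396834 111.21810852 277.42795636]
red [252, 105, 5, 13, 40] [254.3 111.2] [519.6 188.2  26.5] axis 79.4 dir from C 102.7 78.9
red [348, 186, 65, 9, 460] [380.1 190. ] [633.  101.9  26.5] axis -5.5 dir from C -5.6 96.4
red [269, 193, 15, 3, 44] [276.2 194. ] [531.5 108.4  26.5] axis -5.4 dir from C -152.4 6.2
yellow [413, 181, 18, 17, 242] [421.7 189.4] [676.1  96.6  20. ] axis 86.7 dir from C -6.0 139.9
post []
mark [(array([420.4, 188.1]), 0.65, array([675.2,  97.8,  19. ]))]
handle [(array([221.3,  47.8]), 0.72, array([510.9, 225.6, 134. ]))]
slot [(array([282.8, 200.8]), 0.66, array([537.6, 110.7,  65. ]))]
hinge [(array([283.4, 202.3]), 0.61, array([537.9, 109.3,  65. ]))]
```

No contact force. I'll lower a touch more, open to 40 mm so the fingers guard the panel, and let it drop.

arm_command(
  series="0.01 0 -0.04 0; 0 0 -0.04 0; 0 0 0 0; 0 0 0 0",
)

```text
t: 28.55
tcp_pos: [531.2, 111.2, 272.8]
orientation: [-0.0, 0.743, 0.669, -0.0]
wrist_force: [0.2, -0.1, -1.0]
finger_gap: 0.087
finger_force: 30.0
```

arm_command(
  series="0 0 0 0; 0 0 0 0; 0 0 0 0; 0 0 0 0; 0 0 0 0; 0 0 0 0; 0 0 0 0; 0 0 0 0",
  hand=40,
)

```text
t: 29.35
tcp_pos: [531.3, 111.2, 273.0]
orientation: [0.0, 0.743, 0.669, -0.0]
wrist_force: [0.2, 0.3, -0.3]
finger_gap: 0.434
finger_force: 0.0
```

arm_command(
  series="-0.08 0.01 0 0; -0.08 0.01 0 0; -0.08 0.01 0 0; -0.08 0.01 0 0; -0.08 0.01 0 0; -0.08 0.01 0 0; -0.08 0.01 0 0; -0.08 0.01 0 0; -0.08 0.01 0 0; -0.08 0.01 0 0; 0 0 0 0",
)

```text
t: 30.45
tcp_pos: [490.9, 116.3, 273.0]
orientation: [-0.0, 0.743, 0.669, -0.0]
wrist_force: [0.2, 0.3, 0.0]
finger_gap: 0.434
finger_force: 0.0
```

Run:
```python
from h import *
s=monitor.get_state();print(np.round(s['tcp_pos'],1),s['finger_gap']*92,s['wrist_force'])
for c in('wrist','scene','top'):
    a=shot(c)
    r=cams.masks_of(a,'red_panel')[:4]
    print(c,[(i['rect'],round(i['confidence'],2)) for i in r],[(np.round(i['uv']).tolist(),atz(a,i['uv'],66).round()[:2].tolist()) for i in cams.landmark_of(a,'red_panel')[:4]])
```

```text
[490.9 116.3 273. ] 39.94863946829127 [0.22469952 0.2714336  0.04813429]
wrist [([268.2, 142.1, 66.2, 191.7], 0.62), ([198.9, 409.5, 34.8, 3.3], 0.54)] [([240.0, 411.0], [432.0, -100.0]), ([329.0, 201.0], [536.0, 113.0])]
scene [([291.0, 159.7, 32.5, 52.1], 0.91), ([89.4, 227.4, 44.0, 61.2], 0.76), ([188.2, 218.0, 30.0, 66.7], 0.59)] [([314.0, 212.0], [541.0, 101.0]), ([115.0, 277.0], [323.0, -336.0]), ([201.0, 272.0], [462.0, -212.0]), ([172.0, 349.0], [562.0, -387.0])]
top [([369.3, 269.7, 17.1, 36.8], 0.66), ([321.4, 224.8, 15.4, 33.3], 0.59), ([242.8, 199.6, 6.0, 9.0], 0.45)] [([323.0, 244.0], [399.0, -156.0]), ([372.0, 289.0], [267.0, -292.0]), ([228.0, 200.0], [531.0, 120.0])]
```

arm_command(
  series="-0.05 0.005 0 0; -0.05 0.005 0 0; -0.04 0.005 0 0; -0.04 0.005 0 0; -0.03 0.003 0 0; -0.03 0.003 0 0; 0 0 0 0; 0 0 0 0",
)

```text
t: 31.7
tcp_pos: [479.3, 117.5, 273.0]
orientation: [0.0, 0.743, 0.669, 0.0]
wrist_force: [-0.8, -0.1, 0.5]
finger_gap: 0.436
finger_force: 0.0
```

```bash
cat > pl.py <<'E'
from h import *
s=monitor.get_state();print(np.round(s['tcp_pos'],1),s['wrist_force'].__repr__())
a=shot('wrist'); b=shot('scene')
for p,c in((a,'wrist'),(b,'scene')):
    for i in cams.masks_of(p,'red_panel')[:2]:
        v,u=np.nonzero(i['region']); print(c,i['rect'],round(i['confidence'],2),cv2.boxPoints(cv2.minAreaRect(np.float32(np.c_[u,v]))).round().tolist())
    C=np.array([538.2,111.8,65])
    for t in(0,10,18,20,22):
        q=np.radians(t)
        pt=lambda x,y,z:proj(p,C+R.from_euler('z',np.radians(-5.8)).apply([x*np.cos(q)-z*np.sin(q),y,x*np.sin(q)+z*np.cos(q)])).round(1).tolist()
        print(c,t,'panel top mid/L/R',pt(-3,0,140),pt(-3,41,140),pt(-3,-41,140),'bottom',pt(1,55,0),pt(1,-55,0))
E
python3 pl.py
```

```text
[479.3 117.5 273. ] array([-0.78458529, -0.14979774,  0.51349239])
wrist [205.0, 406.1, 46.8, 7.0] 0.7 [[205.0, 407.0], [250.0, 407.0], [250.0, 414.0], [205.0, 414.0]]
wrist [291.8, 137.3, 58.8, 194.6] 0.6 [[287.0, 333.0], [295.0, 135.0], [349.0, 137.0], [341.0, 335.0]]
wrist 0 panel top mid/L/R [393.3, 275.3] [401.4, 190.5] [386.1, 349.3] bottom [348.8, 136.5] [342.3, 260.8]
wrist 10 panel top mid/L/R [341.0, 272.9] [345.3, 189.3] [337.2, 346.1] bottom [348.8, 136.5] [342.3, 260.9]
wrist 18 panel top mid/L/R [301.0, 268.4] [302.5, 187.1] [299.7, 339.8] bottom [348.8, 136.5] [342.3, 260.9]
wrist 20 panel top mid/L/R [291.6, 266.9] [292.4, 186.3] [290.9, 337.9] bottom [348.8, 136.5] [342.3, 261.0]
wrist 22 panel top mid/L/R [282.5, 265.4] [282.6, 185.6] [282.3, 335.7] bottom [348.8, 136.5] [342.3, 261.0]
scene [89.7, 228.2, 43.7, 61.7] 0.96 [[86.0, 230.0], [109.0, 222.0], [133.0, 288.0], [110.0, 297.0]]
scene [184.7, 216.7, 33.7, 67.5] 0.78 [[180.0, 220.0], [201.0, 216.0], [216.0, 284.0], [196.0, 288.0]]
scene 0 panel top mid/L/R [315.8, 163.5] [327.2, 156.3] [303.9, 171.0] bottom [330.0, 200.4] [301.0, 221.0]
scene 10 panel top mid/L/R [308.0, 160.5] [319.4, 153.5] [296.2, 167.8] bottom [330.0, 200.4] [301.0, 220.9]
scene 18 panel top mid/L/R [302.1, 159.3] [313.5, 152.4] [290.3, 166.6] bottom [330.0, 200.3] [301.0, 220.9]
scene 20 panel top mid/L/R [300.7, 159.2] [312.1, 152.3] [288.9, 166.4] bottom [330.0, 200.3] [301.0, 220.9]
scene 22 panel top mid/L/R [299.3, 159.2] [310.7, 152.2] [287.6, 166.3] bottom [330.0, 200.3] [301.0, 220.8]
```

arm_command(
  series="-0.02 0 0 0; 0 0 0 0",
)

```text
t: 32.1
tcp_pos: [478.3, 117.5, 273.0]
orientation: [0.0, 0.743, 0.669, 0.0]
wrist_force: [0.4, 0.5, 0.3]
finger_gap: 0.438
finger_force: 0.1
```

arm_command(
  series="-0.02 0 0 0; 0 0 0 0",
)

```text
t: 32.3
tcp_pos: [477.3, 117.5, 273.0]
orientation: [0.0, 0.743, 0.669, 0.0]
wrist_force: [0.6, -1.0, -0.4]
finger_gap: 0.433
finger_force: 0.1
```

arm_command(
  series="-0.02 0 0 0; 0 0 0 0",
)

```text
t: 32.5
tcp_pos: [476.2, 117.5, 273.0]
orientation: [-0.0, 0.743, 0.669, -0.0]
wrist_force: [0.3, -0.2, 0.2]
finger_gap: 0.435
finger_force: 0.1
```

No contact even at the 19.8° position, so the lean is about 20°. Backing off, rising and checking.

arm_command(
  series="0.1 0 0 0; 0.05 0 0.1 0; 0 0 0.3 0; 0 0 0.4 0; 0 0 0.4 0; 0 -0.2 0.3 0; 0.4 -0.3 0 0; 0.5 -0.3 0 0; 0.5 -0.3 0 0; 0.4 -0.2 0 0; 0 0 0 0; 0 0 0 0; 0 0 0 0",
)

```text
t: 33.8
tcp_pos: [573.2, 53.1, 348.2]
orientation: [-0.0, 0.743, 0.669, -0.0]
wrist_force: [1.3, -0.7, 0.1]
finger_gap: 0.434
finger_force: 0.0
```

```bash
python3 chk.py; python3 pl.py
python3 - <<'E'
from h import *
a=shot('scene')
for i in cams.masks_of(a,'red_panel')[:4]: print(i['rect'],i['confidence'],a['img'][i['region']].mean(0).round())
E
```

```text
33.85 [573.13671694  53.19911257 348.22784389]
red [195, 36, 6, 13, 58] [197.6  41.8] [505.7 207.6  26.5] axis 78.8 dir from C 108.0 101.3
red [130, 77, 8, 3, 17] [133.   78.1] [429.7 179.1  26.5] axis -11.6 dir from C 147.7 126.9
red [297, 128, 55, 6, 330] [324.  130.5] [633.1 101.8  26.5] axis -5.9 dir from C -5.6 96.6
yellow [198, 123, 10, 6, 30] [202.9 125.1] [496.3 121.7  20. ] axis -16.3 dir from C 165.6 42.0
yellow [193, 127, 6, 10, 25] [195.3 132.2] [486.3 114.8  20. ] axis -64.2 dir from C 176.1 50.8
yellow [194, 137, 18, 16, 124] [202.4 144.4] [492.2 100.2  20. ] axis 9.4 dir from C -166.1 46.1
post [(array([240.2, 231.8]), 0.65, array([526. ,  -1.5,  48. ]))]
mark [(array([360.8, 133.4]), 0.91, array([676.1,  93.7,  19. ]))]
handle []
slot [(array([234. , 130.6]), 0.68, array([536.5, 113.6,  65. ]))]
hinge [(array([233.7, 134.3]), 0.64, array([535.7, 110. ,  65. ]))]
[573.5  52.9 348.2] array([0.72862104, 0.68551751, 0.37053102])
wrist [126.7, 76.9, 107.4, 130.2] 0.66 [[125.0, 77.0], [227.0, 69.0], [237.0, 201.0], [135.0, 208.0]]
wrist 0 panel top mid/L/R [205.8, 144.2] [2
[... 682 characters left out ...]
195.0, 289.0]]
scene 0 panel top mid/L/R [315.8, 163.5] [327.2, 156.3] [303.9, 171.0] bottom [330.0, 200.4] [301.0, 221.0]
scene 10 panel top mid/L/R [308.0, 160.5] [319.4, 153.5] [296.2, 167.8] bottom [330.0, 200.4] [301.0, 220.9]
scene 18 panel top mid/L/R [302.1, 159.3] [313.5, 152.4] [290.3, 166.6] bottom [330.0, 200.3] [301.0, 220.9]
scene 20 panel top mid/L/R [300.7, 159.2] [312.1, 152.3] [288.9, 166.4] bottom [330.0, 200.3] [301.0, 220.9]
scene 22 panel top mid/L/R [299.3, 159.2] [310.7, 152.2] [287.6, 166.3] bottom [330.0, 200.3] [301.0, 220.8]
[291.8, 155.9, 34.4, 53.9] 0.74 [107.  48.  29.]
[90.2, 229.2, 43.4, 61.6] 0.7 [137.  72.  13.]
[183.3, 220.4, 30.7, 62.4] 0.66 [78. 45. 83.]
```

The panel is seated and centred with a lean of about 19–20°, and the swivel is aligned. Handing in.

```bash
python3 -c "
from station import job
print(job.job_done())"
```

```text
the job is handed in; nothing more can be done
None
```

The job is handed in, with no verdict returned: by the cameras, the red line points at the yellow mark within about 1°, the back rest leans about 19–20°, and the red panel stands centred and fully down in the slot, leaning on the rest. I did not re-check the other objects at the end, and I viewed 11 pictures instead of the allowed 10.

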